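# Push the ground wedge through the spark flap

## Robot

A 6-joint arm with a two-finger parallel gripper is mounted at the origin on the work surface. World frame = base frame: x ahead of the robot, y to its left, z up, the work surface at z = 0. Lengths are in mm, angles in degrees, forces in N, time in s.
With the tool pointing down it reaches from about 325 to 925 mm from the base axis. Payload 3.1 kg.
Tool frame: the origin (TCP) lies at the very end of the fingers, on their centre line; the grasp point (between the pads) lies grasp_offset behind it (grasp_offset is the distance from the TCP to the grasp point, in mm); z points along the fingers, x is the direction in which the jaws open and shut, and the axes are right-handed (so a half turn about z gives the same grasp; the last joint's range is limited). The gripper opens to 85 mm and grips with 20 to 120 N. Pads are 22 mm wide; open, the fingers measure 114 mm over their backs; the gripper's body (76 mm by 85 mm) begins 54 mm behind the grasp point. The pads swing forward as they close: fully open they stand 13 mm farther back than shut.
Start: joints at [68.514, 12.427, 92.441, -0, 75.132, -6.429], TCP at [162.346, 603.559, 231.3] pointing down, gripper open.
Joint ranges: [-157.48, 157.48], [-44.54, 120.13], [17.64, 146.25], [-64.5, 244.5], [7.68, 150.69], [-147.95, 147.95]. Speed limits (degrees/s): [159.86, 159.86, 180, 180, 180, 180].

## Interface

Orientations are given as [roll, pitch, yaw] about the fixed x, y, z axes, in that order (R = Rz(yaw) Ry(pitch) Rx(roll)).
In Python, from station import * gives the robot as it stands. Calls block until the motion is done:
- goto(position, orientation): joint-space move of the TCP to a pose.
- move_l(position, attitude=None, speed=150): straight line of the TCP; attitude=None keeps the orientation; speed is the mean speed in mm/s.
- move_j(angles): joint-space move.
- grip(opening, squeeze=None): finger opening in mm; squeeze is the grip in N (None keeps the last); returns when the fingers have stopped.
- wait(seconds).
- solve_ik(position, orientation): joint angles nearest the present ones, or None.
- get_obs(): the state.
- get_image(name): name is "side" or "top"; returns the picture (420x560x3 uint8, red, green, blue); there is no depth.
- get_calibration(name): a dict with "fx", "fy", "cx", "cy" (pixels), "R" (3x3) and "t" (3): a world point X has camera coordinates R X + t. Camera axes: x right, y down, z forward; pixel columns grow to the right and rows downward; lengths in mm; the calibration is good to about 2 mm. A picture is of the moment at which its call begins. get_calibration takes no time and is no camera call.
A pose or a line that the arm cannot do raises Unreachable and nothing moves.
- sign_off(): hands the job in, once; it reports no verdict.
Trained networks look in the newest picture that a camera, given by its name, has taken for a name from the list of things; names that differ only in an ending like _2 or _b are one class to them, and where a whole thing is asked for, a point or a joint stands for the part that bears it (a point fixed in the world has none). Each returns a list of dicts, best first, with "score" (0 to 1); they miss things now and then, are a little off and sometimes report something else, mostly with a low value. They report only what shows in the picture. A call takes as long as a camera call. They do not tell look-alikes from the thing itself.
- spot_in(name, camera): "extent" ([centre column, centre row, width, height] in pixels, round what is visible of it).
- regions_of(name, camera): "region" (420x560 bool, what is visible of it) and "extent" ([centre column, centre row, width, height] in pixels, round what is visible of it).
The state is a dict: "t": time; "joint_pos": joint angles; "qvel": joint speeds; "effort": joint torques, N m; "tcp_pos": TCP position; "ee_rot": TCP orientation; "wrist_force": force on the tool from outside, world axes, zero at the start; "moment": the same for the moment, N m; "grip_width": finger opening in mm.
Only numpy, scipy, OpenCV 4.12 (cv2) and the standard library are available. Lean on these libraries where they do the work, as an engineer would, in place of code of your own. Each camera call takes 0.05 s, during which the arm holds its last target.

## Task

Two splitting wedges lie on the infeed deck of the finished-parts chute. With the fingertips behind its thick end, push the bright ground wedge along the deck, thin end first, through the hanging yellow flap, and keep pushing until it tips over the brink behind the flap and drops into the blue bin; then draw the fingers back out so that the flap swings shut. Only push it, gently, never pinch or lift it, and leave the black wedge and everything else on the bench where it is.

Things in the scene. Friction and masses are not known exactly. Their poses are not given: they have to be found in the camera images.
- chute: Parts chute fixed to the bench; place and yaw vary. Origin: on the bench top under the flap's hinge rod, mid-width. x = feed direction (away from the robot), y across, z up. Level steel deck, top at z = 120 mm, from x = -190 to the brink at +38; 222 mm wide between 12 mm high rims that end at x = -20. There side cheeks (y = +-112) begin, 186 mm above the bench.
- hinge_rod (a point): Middle of the flap's hinge rod (8 mm thick, across the chute at its x = 0), 182 mm above the bench, 62 mm above the deck. Clear opening under it: 220 mm wide, 58 mm high. Behind it a clear flat hood lies 189 mm above the bench to chute x = 80 mm, then slopes down to x = 200, 115 mm high.
- brink (a point): Middle of the deck's far edge, deck height, 38 mm beyond the hinge rod. From here a 50 degree smooth steel ramp falls to a lip 55 mm above the bench over the blue bin, which lies inside 74 to 276 mm beyond the rod, 200 mm wide, floor 6 mm and rim 90 mm above the bench.
- flap (a joint): Angle of the yellow steel spark flap (rad): 0 = hanging shut, up to 1.5 = swung inward (away from the robot) and up. It weighs 150 g, turns on the hinge rod, opens at under 1 N and falls shut by its own weight within half a second; it does not open towards the robot. 200 mm wide, 3 mm thick, reaches down to 4 mm above the deck.
- flap_edge (a point): Middle of the flap's lower edge, 58 mm from the hinge rod; hanging shut it is 6 mm behind the rod (chute x = +6 mm) and 4 mm above the deck.
- bright_wedge: The wedge to feed: bright ground steel, loose, 0.45 to 0.75 kg, 90 x 40 mm. Origin: centre of its flat underside; x to the thin nose (+45), z up. Head 28 mm thick from the square end face (x = -45) to x = -5, then the top slopes to a 4 mm nose. Balance point near x = -6. Starts flat on the left or right half of the deck, nose towards the flap within 10 degrees.
- head_end (a point): Middle of the bright wedge's square end face (40 mm wide, 28 high), 14 mm above its underside: where to push. The wedge tips down the ramp by itself when this face is about level with the hinge rod; push it 10 to 15 mm past to be sure. The fingers then reach under the rod, so lean them forward, tips ahead, 30 to 45 degrees from vertical.
- black_wedge: The black, unground wedge of the same size beside it on the deck (centres 85 to 120 mm apart across the deck); to be left alone.
- bevel_jig: Grinding jig, 110 x 75 mm steel plate with a red clamp, about 80 mm high, loose on the bench; leave alone. Origin under its centre.
- spare_belt: Rolled spare abrasive belt, rust-red ring 110 mm across, 50 mm high, standing loose on the bench; leave alone. Origin under its centre.
- hammer: Hammer lying loose on the bench; leave alone.
- scraper: Wooden-handled screwdriver lying loose on the bench; leave alone.
- oil_bottle: Amber oil bottle, 60 mm across, 170 mm high; leave alone. Origin under its centre.
- steel_cup: Steel cup, 90 mm across, 90 mm high; leave alone. Origin under its centre.
- try_square: Try square with a dark wooden stock and a 150 mm steel blade, lying on the bench; leave alone.
Mind the look-alikes: they are no part of the job. There is more than one size of the bright_wedge; the job needs the middle-sized.

How it is judged:
By the outcome, as a careful person would: the job done as asked, in the order asked, and still so for the second after the job is handed in, with the robot touching nothing.
It also fails if it takes over 37 s, if anything falls off the work surface, if the arm or the gripper's body presses on something with over 40 N, if the wrist force passes 120 N, or if a joint passes its speed limit or range.

## Working session

There is one attempt and no reset: what is moved stays moved. The work goes in short steps, each a Python script; the robot and the scene stay as the last script left them, time stands still between calls to the robot, and variables do not carry over. Pictures are saved under pics/ and viewed, and the job is handed in when it is done.

```bash
mkdir -p pics; ls; python3 - <<'E'
from station import *
import cv2, numpy as np
for n in ("side","top"):
    im=get_image(n); cv2.imwrite(f"pics/{n}0.png",im[:,:,::-1])
    c=get_calibration(n); print(n,{k:np.round(v,4).tolist() for k,v in c.items()})
    for o in ("bright_wedge","black_wedge","chute","flap","bevel_jig","oil_bottle","steel_cup"):
        print(n,o,[(round(d["score"],2),np.round(d["extent"]).tolist()) for d in spot_in(o,n)])
print(get_obs())
E
```

```text
pics
side {'fx': 458.1673, 'fy': 458.1673, 'cx': 286.2862, 'cy': 204.6735, 'R': [[0.975, -0.2219, 0.0134], [-0.1555, -0.7238, -0.6723], [0.1588, 0.6534, -0.7401]], 't': [-502.786, 180.9263, 1208.4563]}
side bright_wedge [(0.9, [304.0, 224.0, 38.0, 22.0]), (0.73, [261.0, 307.0, 26.0, 25.0]), (0.65, [229.0, 263.0, 47.0, 42.0])]
side black_wedge [(0.98, [295.0, 195.0, 33.0, 18.0])]
side chute [(0.61, [362.0, 222.0, 189.0, 121.0]), (0.51, [321.0, 375.0, 103.0, 88.0])]
side flap []
side bevel_jig [(0.59, [219.0, 145.0, 36.0, 27.0])]
side oil_bottle [(0.7, [412.0, 351.0, 35.0, 50.0])]
side steel_cup [(0.84, [307.0, 124.0, 27.0, 35.0])]
top {'fx': 522.3688, 'fy': 522.3688, 'cx': 277.9353, 'cy': 209.6642, 'R': [[-0.0127, -0.9999, -0.0039], [-0.9992, 0.0129, -0.0368], [0.0369, 0.0035, -0.9993]], 't': [5.9384, 519.1497, 1361.4436]}
top bright_wedge [(0.96, [301.0, 197.0, 25.0, 41.0]), (0.93, [301.0, 279.0, 39.0, 48.0]), (0.53, [353.0, 252.0, 18.0, 23.0])]
top black_wedge [(0.55, [257.0, 198.0, 28.0, 39.0])]
top chute [(0.91, [288.0, 138.0, 120.0, 198.0])]
top flap [(0.66, [288.0, 153.0, 78.0, 
[... 227 characters left out ...]
l_cup [(0.89, [103.0, 145.0, 45.0, 38.0])]
{'t': 0.8, 'joint_pos': array([ 6.85161027e+01,  1.24256987e+01,  9.24410609e+01, -3.07659295e-03,
        7.51314569e+01, -6.42859508e+00]), 'qvel': array([-0.04034485, -0.0123619 , -0.07821581,  0.00961055, -0.06439201,
       -0.0233757 ]), 'effort': array([-4.50302141e-04, -3.96838653e+01, -3.04231846e+01, -3.41711257e-05,
        5.37127307e-04,  2.58476086e-05]), 'tcp_pos': array([162.34364097, 603.56175034, 231.31882954]), 'ee_rot': array([ 1.79996845e+02, -1.43933986e-03,  7.49454872e+01]), 'wrist_force': array([-0.18598631,  0.05051225, -0.46097924]), 'moment': array([-0.02225386,  0.0501218 ,  0.00282956]), 'grip_width': 85.47683183620637}
```

View pics/side0.png

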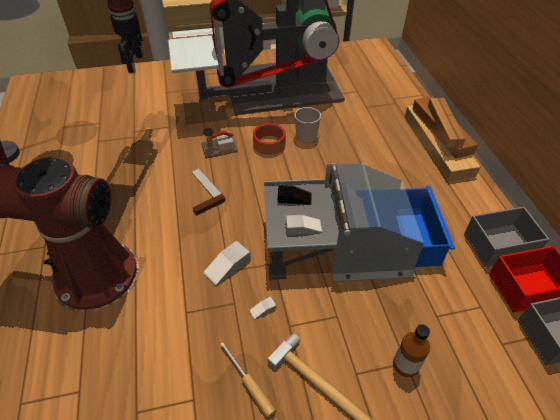

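View pics/top0.png

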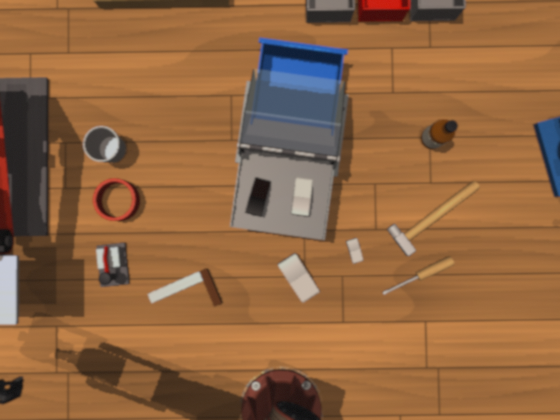

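The side view shows the bright wedge on the deck at (304,224) and the black one at (295,195). The other two bright wedges, one larger and one smaller, lie on the bench. I'll zoom in on the chute to measure it.

```bash
cat > h.py <<'E'
from station import *
import cv2, numpy as np
def ray(name,uv,z):
    c=get_calibration(name); R=np.array(c["R"]);t=np.array(c["t"])
    d=R.T@np.array([(uv[0]-c["cx"])/c["fx"],(uv[1]-c["cy"])/c["fy"],1]); o=-R.T@t
    return o+d*(z-o[2])/d[2]
def proj(name,P):
    c=get_calibration(name); q=(np.array(c["R"])@np.array(P,float).T).T+np.array(c["t"])
    return np.c_[q[:,0]/q[:,2]*c["fx"]+c["cx"],q[:,1]/q[:,2]*c["fy"]+c["cy"]]
E
python3 - <<'E'
from h import *
a=cv2.imread("pics/top0.png")[120:250,220:360]
cv2.imwrite("pics/topz.png",cv2.resize(a,None,fx=4.4,fy=4.4,interpolation=cv2.INTER_CUBIC))
a=cv2.imread("pics/side0.png")[155:285,255:425]
cv2.imwrite("pics/sidez.png",cv2.resize(a,None,fx=4.4,fy=4.4,interpolation=cv2.INTER_CUBIC))
for n in("top","side"):
  get_image(n)
  for o in("bright_wedge","black_wedge"):
    for d in regions_of(o,n)[:3]:
        m=d["region"].astype(np.uint8); c=max(cv2.findContours(m,0,2)[0],key=cv2.contourArea)
        print(n,o,round(d["score"],2),m.sum(),np.round(cv2.boxPoints(cv2.minAreaRect(c)),1).tolist())
E
```

```text
top bright_wedge 0.84 638 [[290.1000061035156, 214.1999969482422], [295.29998779296875, 176.8000030517578], [312.8999938964844, 179.1999969482422], [307.79998779296875, 216.6999969482422]]
top bright_wedge 0.8 935 [[276.20001220703125, 264.1000061035156], [294.20001220703125, 252.60000610351562], [318.70001220703125, 290.8999938964844], [300.70001220703125, 302.3999938964844]]
top bright_wedge 0.54 237 [[345.1000061035156, 241.3000030517578], [355.29998779296875, 237.89999389648438], [362.5, 259.5], [352.29998779296875, 262.8999938964844]]
top black_wedge 0.83 664 [[243.3000030517578, 211.8000030517578], [253.6999969482422, 175.60000610351562], [271.0, 180.60000610351562], [260.6000061035156, 216.8000030517578]]
side bright_wedge 0.92 1078 [[199.8000030517578, 269.0], [238.60000610351562, 238.0], [253.39999389648438, 256.5], [214.60000610351562, 287.5]]
side bright_wedge 0.81 332 [[247.6999969482422, 308.1000061035156], [271.0, 295.5], [277.29998779296875, 307.20001220703125], [254.0, 319.79998779296875]]
side bright_wedge 0.67 622 [[285.0, 214.0], [321.0, 214.0], [321.0, 233.0], [285.0, 233.0]]
side black_wedge 0.66 529 [[278.0, 185.0], [311.0, 185.0], [311.0, 203.0], [278.0, 203.0]]
side black_wedge 0.47 655 [[225.0, 363.3999938964844], [235.8000030517578, 355.1000061035156], [278.20001220703125, 410.20001220703125], [267.3999938964844, 418.5]]
```

View pics/topz.png

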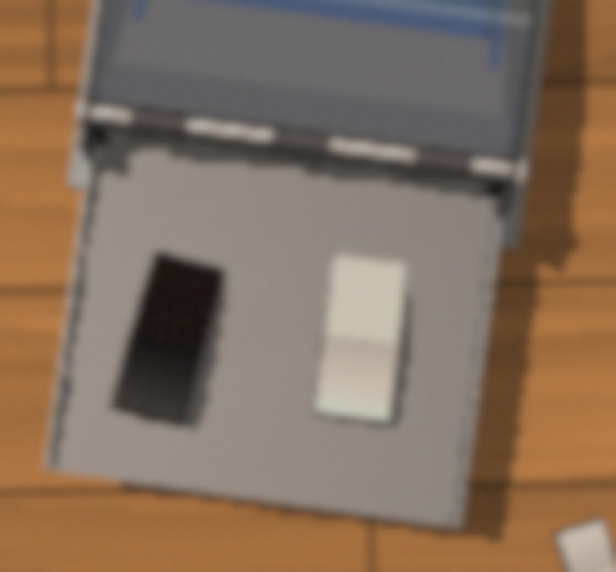

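View pics/sidez.png

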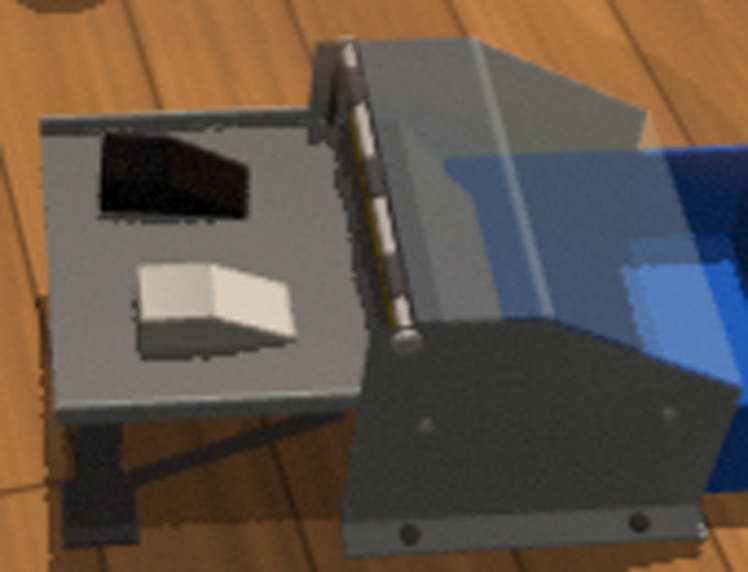

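```bash
cat >> h.py <<'E'
from scipy.optimize import least_squares
def T(p,P):
    c,s=np.cos(p[2]),np.sin(p[2]); P=np.array(P,float)
    return np.c_[p[0]+c*P[:,0]-s*P[:,1],p[1]+s*P[:,0]+c*P[:,1],P[:,2]]
def fit(obs,p0):
    def r(p): return np.concatenate([(proj(n,T(p,[o[0] for o in L]))-[o[1] for o in L]).ravel() for n,L in obs.items()])
    s=least_squares(r,p0,loss="soft_l1"); return s.x, r(s.x).reshape(-1,2)
E
python3 - <<'E'
from h import *
t=lambda u,v:(u/4.4+220-.4,v/4.4+120-.4); s=lambda u,v:(u/4.4+255-.4,v/4.4+155-.4)
ch={"top":[((0,114,182),t(80,112)),((0,-114,182),t(522,168)),((-190,112,132),t(48,468)),((-190,-112,132),t(462,526))],
"side":[((0,114,186),s(345,42)),((0,-114,184),s(403,330)),((-190,112,132),s(40,120)),((-190,-113,132),s(56,408))]}
for k in("top","side"):
    p,r=fit({k:ch[k]},[580,0,0]); print("chute",k,p[:2],np.degrees(p[2]),np.round(r,1).tolist())
p,r=fit(ch,[580,0,0]); print(p[:2],np.degrees(p[2])); np.save("ch.npy",p)
w={"top":[((-45,20,148),t(315,414)),((-45,-20,148),t(390,421)),((-5,20,148),t(325,338)),((-5,-20,148),t(403,342)),((45,20,124),t(335,255)),((45,-20,124),t(408,260))],
"side":[((-45,20,148),s(138,268)),((-45,-20,148),s(140,318)),((-5,20,148),s(210,263)),((-5,-20,148),s(215,318)),((45,-20,124),s(295,337)),((-45,-20,120),s(143,357))]}
for ks in(["top"],["side"],["top","side"]):
    q,r=fit({k:w[k] for k in ks},[500,-40,0]); 
    c,si=np.cos(p[2]),np.sin(p[2]); d=q[:2]-p[:2]
    print("wedge",ks,q[:2],np.degrees(q[2]),"in chute",c*d[0]+si*d[1],-si*d[0]+c*d[1],np.degrees(q[2]-p[2]),np.round(r,1).tolist())
np.save("w.npy",q)
b={"top":[((-45,20,148),t(113,407)),((-45,-20,148),t(190,424)),((45,20,124),t(158,252)),((45,-20,124),t(224,268))]}
q,r=fit(b,[500,40,0]);d=q[:2]-p[:2];print("black",q,c*d[0]+si*d[1],-si*d[0]+c*d[1],np.degrees(q[2]-p[2]))
E
```

```text
chute top [647.32936759 -26.6627684 ] -8.311724829309039 [[1.4, -0.3], [-0.9, -0.1], [0.4, 0.7], [-0.6, -0.1]]
chute side [645.48685011 -25.98746266] -8.534140015020629 [[0.2, -0.3], [0.8, 0.5], [-0.6, -0.2], [-0.4, -0.1]]
[646.58713931 -26.20422288] -8.360699541207811
wedge ['top'] [546.85397197 -58.99687884] -7.469474449289127 in chute -93.90503588964167 -46.94578988605901 0.8912250919186838 [[0.4, -0.3], [0.2, 0.1], [0.1, 0.2], [-0.8, 1.2], [-0.0, -0.9], [-0.1, -0.1]]
wedge ['side'] [546.51700476 -59.29860489] -8.174257179925284 in chute -94.19454961178378 -47.29330579959418 0.18644236128252692 [[-0.2, -0.2], [0.7, 0.7], [-0.8, 0.1], [-0.3, -0.2], [0.9, 0.5], [-0.2, -1.1]]
wedge ['top', 'side'] [546.68149956 -59.04775935] -7.681228175764886 in chute -94.06827706957853 -47.02120790080285 0.6794713654429246 [[0.4, -0.3], [0.2, 0.2], [0.1, 0.2], [-0.8, 1.3], [0.1, -0.9], [-0.0, -0.0], [-0.2, -0.2], [0.8, 0.7], [-0.8, 0.1], [-0.2, -0.3], [1.0, 0.3], [-0.1, -1.1]]
black [ 5.47340940e+02  4.46275630e+01 -2.45103135e-01] -108.49069614631945 55.64817002391283 -5.682675653844602
```

```bash
cat >> h.py <<'E'
from scipy.spatial.transform import Rotation as Ro
CH=np.load("ch.npy") if __import__("os").path.exists("ch.npy") else None
def cw(x,y,zd): return T(CH,[(x,y,120+zd)])[0]      # chute coords, height above deck
def att(lean,sgn=1):
    l=np.radians(lean); y=CH[2]
    f=np.array([np.cos(y),np.sin(y),0]); z=np.sin(l)*f+np.array([0,0,-np.cos(l)])
    x=sgn*np.array([-np.sin(y),np.cos(y),0]); M=np.c_[x,np.cross(z,x),z]
    return Ro.from_matrix(M).as_euler("xyz",degrees=True)
E
python3 - <<'E'
from h import *
import station; print([n for n in dir(station) if not n.startswith("_")])
print(globals().get("grasp_offset"))
for l in(35,40):
  for s in(1,-1):
    for X in(-180,-160,-60,5):
      for z in (11,150):
        j=solve_ik(cw(X,-47,z),att(l,s)); print(l,s,X,z,None if j is None else np.round(j,0))
E
```

```text
['Unreachable', 'get_calibration', 'get_image', 'get_obs', 'goto', 'grasp_offset', 'grip', 'move_j', 'move_l', 'regions_of', 'sign_off', 'solve_ik', 'spot_in', 'wait']
18.700000000000003
35 1 -180 11 [ -18.  -22.  142.   13.   25. -110.]
35 1 -180 150 [ -18.  -35.  134.    8.   47. -103.]
35 1 -160 11 [ -18.  -18.  140.   13.   24. -109.]
35 1 -160 150 [ -18.  -31.  132.    7.   45. -103.]
35 1 -60 11 [ -15.   -3.  127.   11.   21. -106.]
35 1 -60 150 [ -15.  -15.  121.    6.   39. -101.]
35 1 5 11 [ -14.    6.  119.   10.   21. -104.]
35 1 5 150 [-14.  -6. 113.   6.  38. -99.]
35 -1 -180 11 [-18. -22. 142.  13.  25.  70.]
35 -1 -180 150 [-18. -35. 134.   8.  47.  77.]
35 -1 -160 11 [-18. -18. 140.  13.  24.  71.]
35 -1 -160 150 [-18. -31. 132.   7.  45.  77.]
35 -1 -60 11 [-15.  -3. 127.  11.  21.  74.]
35 -1 -60 150 [-15. -15. 121.   6.  39.  79.]
35 -1 5 11 [-14.   6. 119.  10.  21.  76.]
35 -1 5 150 [-14.  -6. 113.   6.  38.  81.]
40 1 -180 11 [ -19.  -24.  145.   20.   20. -118.]
40 1 -180 150 [ -19.  -38.  137.   10.   42. -106.]
40 1 -160 11 [ -18.  -19.  143.   21.   18. -117.]
40 1 -160 150 [ -18.  -34.  135.   10.   40. -105.]
40 1 -60 11 [ -16.   -3.  130.   19.   14. -115.]
40 1 -60 150 [ -16.  -17.  124.    9.   33. -103.]
40 1 5 11 [ -15.    5.  122.   17.   14. -111.]
40 1 5 150 [ -15.   -7.  117.    8.   31. -101.]
40 -1 -180 11 [-19. -24. 145.  20.  20.  62.]
40 -1 -180 150 [-19. -38. 137.  10.  42.  74.]
40 -1 -160 11 [-18. -19. 143.  21.  18.  63.]
40 -1 -160 150 [-18. -34. 135.  10.  40.  75.]
40 -1 -60 11 [-16.  -3. 130.  19.  14.  65.]
40 -1 -60 150 [-16. -17. 124.   9.  33.  77.]
40 -1 5 11 [-15.   5. 122.  17.  14.  69.]
40 -1 5 150 [-15.  -7. 117.   8.  31.  79.]
```

```bash
python3 - <<'E'
from h import *
grip(6,20)
p=get_obs()["tcp_pos"]; move_l([p[0],p[1],300],speed=200)
A=att(38,-1)
goto(cw(-176,-47,130),A)
move_l(cw(-174,-47,40),speed=150)
o=get_obs(); print(o["t"],o["tcp_pos"],o["wrist_force"],o["grip_width"],o["joint_pos"])
for n in("top","side"): cv2.imwrite(f"pics/{n}1.png",cv2.resize(get_image(n)[130:290,200:400],None,fx=4,fy=3.75,interpolation=cv2.INTER_CUBIC)[:,:,::-1])
print(proj("side",[o["tcp_pos"]]),proj("top",[o["tcp_pos"]]))
E
```

```text
5.5917 [468.27122217 -47.43227473 160.81659645] [ 1.51074293 -0.03822894  0.11736949] 6.027846478286513 [-18.38628724 -25.78672518 142.20302038  13.86672815  26.61371504
  69.60774875]
[[272.71633005 218.56197588]] [[298.00036437 228.83703525]]
```

View pics/side1.png

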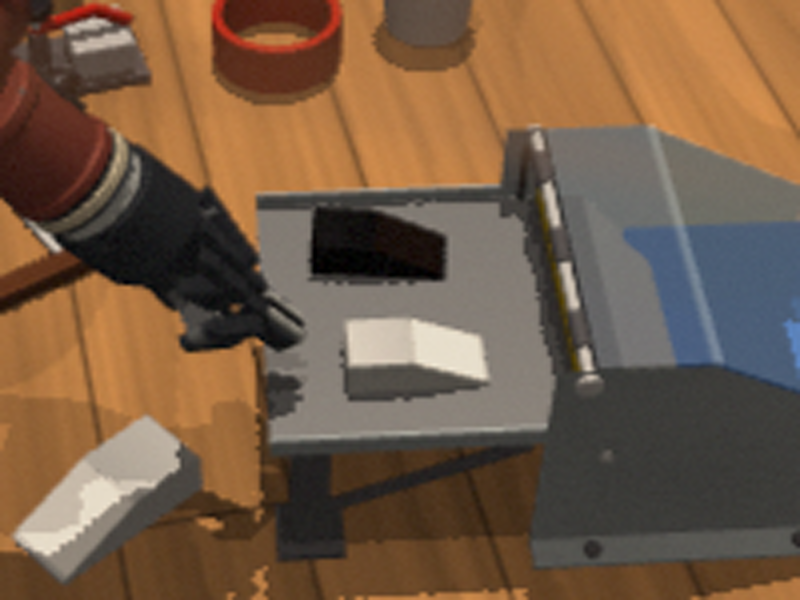

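View pics/top1.png

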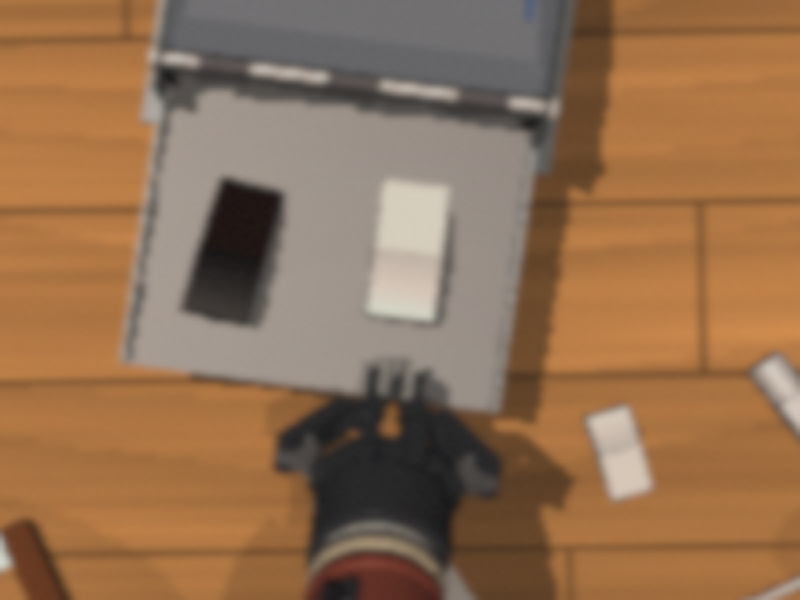

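The fingers are centred behind the wedge's head: fingertips at (400,370) and head at (403,320) in the top crop. Lowering and making contact.

```bash
python3 - <<'E'
from h import *
move_l(cw(-174,-47,11),speed=60)
print("down",get_obs()["wrist_force"].round(1))
for X in range(-166,-119,6):
    move_l(cw(X,-47,11),speed=40); o=get_obs(); print(X,round(o["t"],2),o["tcp_pos"].round(1),o["wrist_force"].round(1))
for n in("top","side"): cv2.imwrite(f"pics/{n}2.png",cv2.resize(get_image(n)[130:290,200:400],None,fx=4,fy=3.75,interpolation=cv2.INTER_CUBIC)[:,:,::-1])
E
```

```text
down [0.3 0.4 0.4]
-166 6.67 [476.1 -48.7 131.5] [ 0.3 -0.1  0.3]
-160 6.97 [481.7 -49.5 131.1] [ 0.6  0.6 -0.1]
-154 7.28 [487.7 -50.4 131.1] [-0.1 -0.3  0.1]
-148 7.58 [493.6 -51.3 131.1] [-0.5 -0.4 -0.3]
-142 7.88 [499.5 -52.1 131.1] [ 0.7  0.2 -0.1]
-136 8.18 [505.6 -53.1 131.2] [-0.2  0.9 -0.3]
-130 8.47 [511.6 -53.9 131.2] [-0.2  0.9  1. ]
-124 8.78 [517.5 -54.8 131.3] [ 0.2 -0.5  0.6]
```

View pics/side2.png

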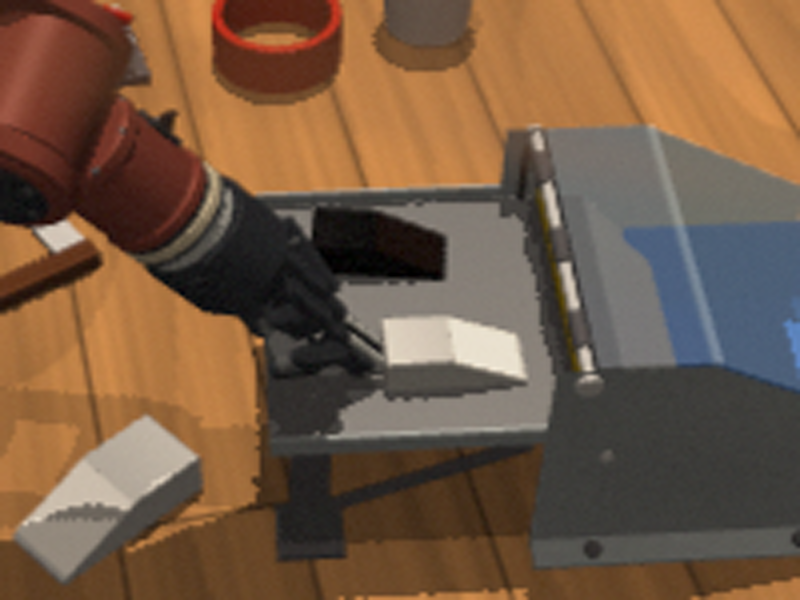

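View pics/top2.png

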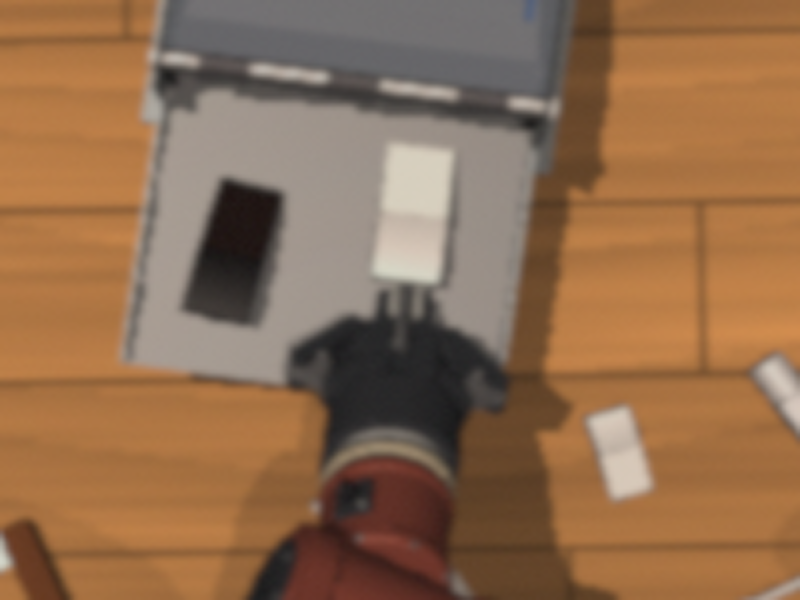

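Contact is clean: the head is at about (408,283) in the top crop and the wedge has moved ~25 mm straight ahead. The fingertip leads the TCP by about 9 mm. Continuing.

```bash
python3 - <<'E'
from h import *
for X in (-100,-75,-50):
    move_l(cw(X,-47,11),speed=45); o=get_obs(); print(X,round(o["t"],2),o["tcp_pos"].round(1),o["wrist_force"].round(1))
for n in("top","side"): cv2.imwrite(f"pics/{n}3.png",cv2.resize(get_image(n)[130:290,200:400],None,fx=4,fy=3.75,interpolation=cv2.INTER_CUBIC)[:,:,::-1])
E
```

```text
-100 9.56 [541.3 -58.3 131.2] [-0.1 -0.3  0.5]
-75 10.27 [566.1 -62.  131.4] [-0.  -0.1  0.1]
-50 10.97 [590.9 -65.6 131.4] [-0.  -0.2  0.1]
```

View pics/side3.png

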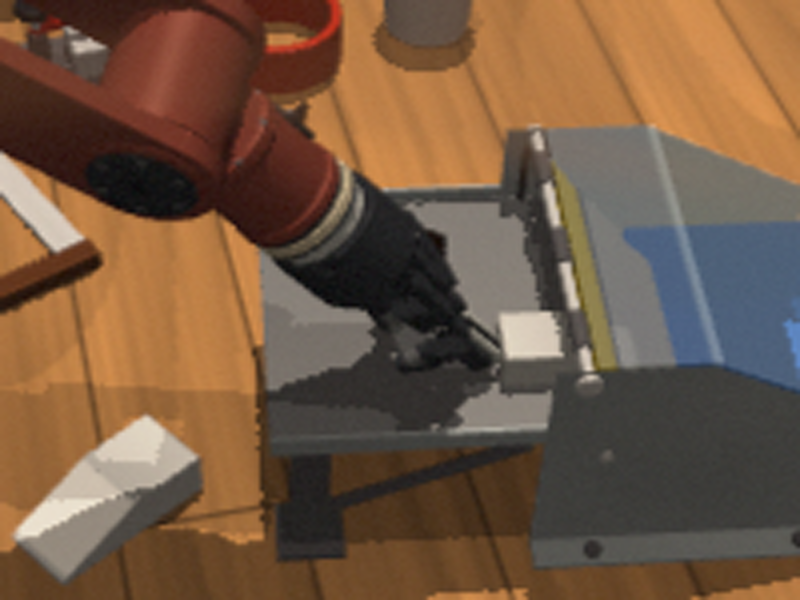

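View pics/top3.png

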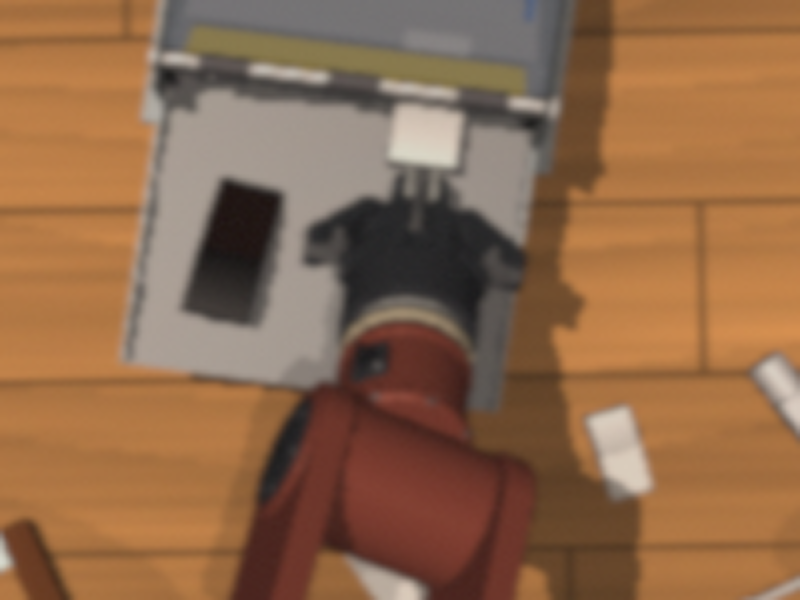

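The nose has opened the flap and the head, at (426,165) in the top crop, is centred on the fingers. The black wedge hasn't moved. Pushing on slowly under the rod.

```bash
python3 - <<'E'
from h import *
for X in (-32,-18,-11,-5,0,4):
    move_l(cw(X,-47,11),speed=35); o=get_obs(); print(X,round(o["t"],2),o["tcp_pos"].round(1),o["wrist_force"].round(1))
    if np.linalg.norm(o["wrist_force"])>15: print("STOP");break
wait(0.3)
for n in("top","side"): cv2.imwrite(f"pics/{n}4.png",cv2.resize(get_image(n)[50:290,200:460],None,fx=3,fy=2.5,interpolation=cv2.INTER_CUBIC)[:,:,::-1])
E
```

```text
-32 11.74 [608.6 -68.3 131.3] [0.5 0.1 0.5]
-18 12.29 [622.5 -70.3 131.4] [-0.6  1.1 -1. ]
-11 12.64 [629.5 -71.3 131.4] [ 0.1 -0.   0.4]
-5 12.97 [635.4 -72.2 131.4] [0.4 0.9 0.1]
0 13.26 [640.1 -72.8 131.1] [-0.8  0.6  0.6]
4 13.53 [643.9 -73.4 131. ] [-0.2 -0.2 -0.2]
```

View pics/side4.png

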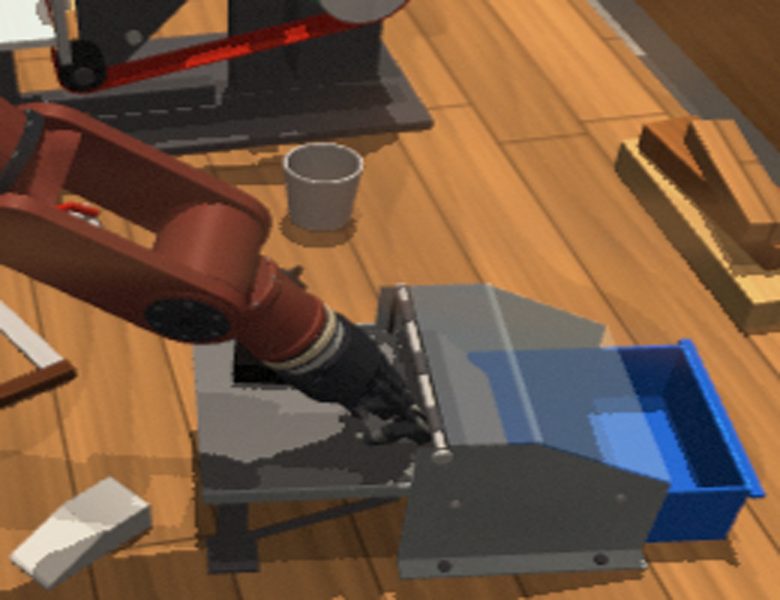

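View pics/top4.png

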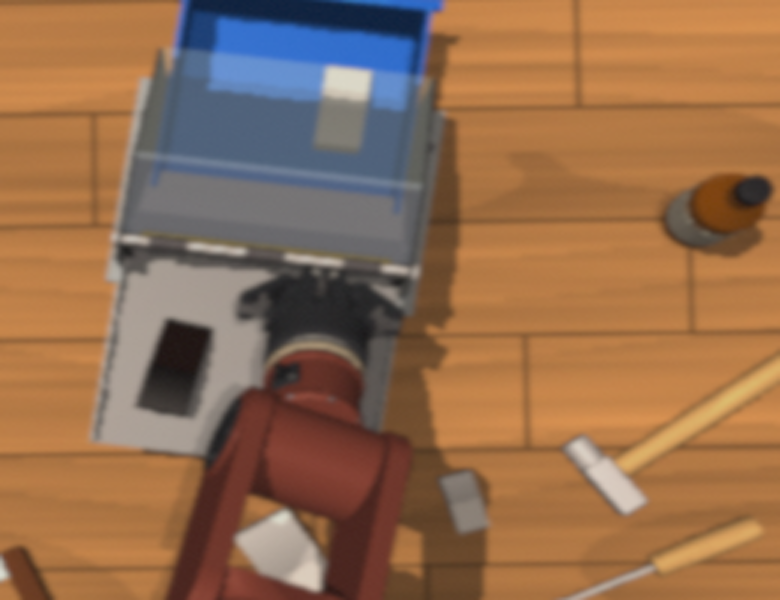

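The wedge lies in the bin at (345,108) in the top crop. Drawing back along the same line.

```bash
python3 - <<'E'
from h import *
move_l(cw(-60,-47,12),speed=70); print(get_obs()["wrist_force"].round(1))
move_l(cw(-160,-47,16),speed=120)
move_l(cw(-174,-47,60),speed=120)
move_l(cw(-176,-47,130),speed=150); wait(0.6)
o=get_obs(); print(o["t"],o["tcp_pos"].round(1),o["wrist_force"].round(1))
for n in("top","side"):
    im=get_image(n); cv2.imwrite(f"pics/{n}5.png",cv2.resize(im[30:290,180:460],None,fx=2.8,fy=2.3,interpolation=cv2.INTER_CUBIC)[:,:,::-1])
    a=cv2.imread(f"pics/{n}0.png")[:,:,::-1]; d=cv2.absdiff(a,im).max(2); cv2.imwrite(f"pics/{n}d.png",np.hstack([d])*3)
E
```

```text
[-0.4 -0.1  0.6]
17.725 [465.6 -47.1 250. ] [ 1.6 -0.1 -0.5]
```

View pics/side5.png

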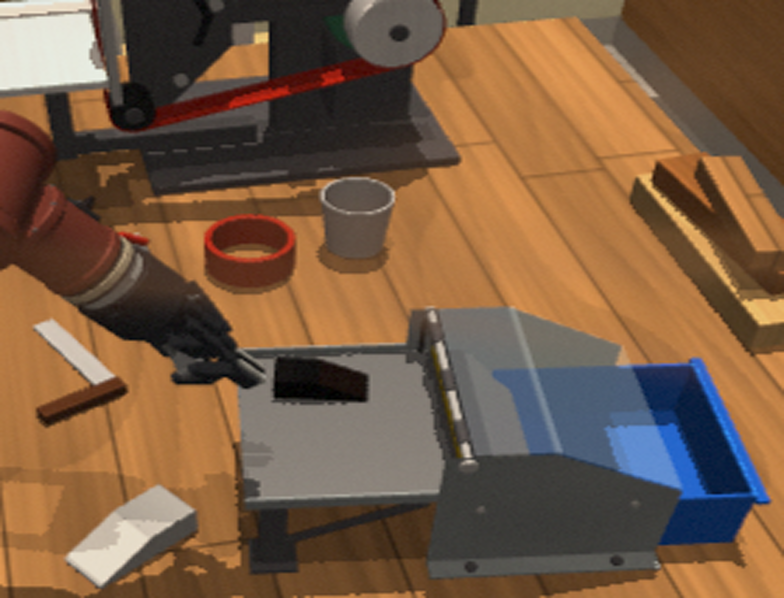

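View pics/top5.png

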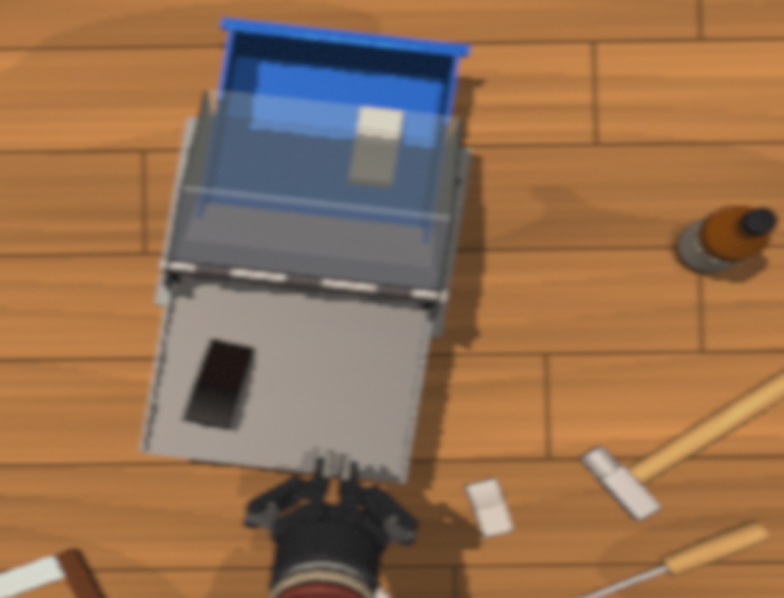

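View pics/topd.png

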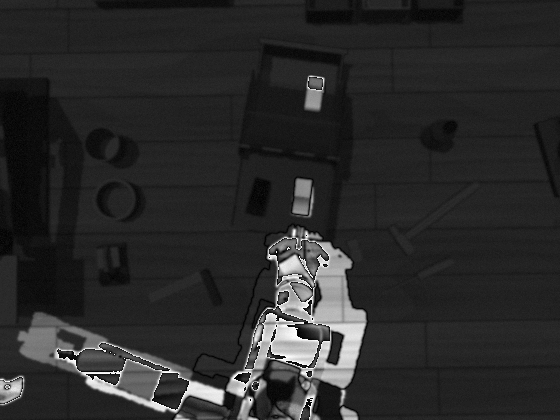

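The wedge is flat in the bin at (377,147) in the top crop, and the flap hangs shut with no yellow showing behind the rod. In the difference image only the bright wedge and the robot have changed. Handing in.

```bash
python3 - <<'E'
from h import *
print(sign_off()); print(get_obs()["t"])
E
```

```text
the job is handed in; nothing more can be done
None
the job is handed in; nothing more can be done
```

The bright wedge is in the blue bin, the flap has swung shut, and I handed the job in at about 18 s on the robot's clock (limit 37 s).

I pushed the middle-sized bright wedge, the one on the deck, with nearly closed fingers leaned 38° forward. It went straight along the deck and through the flap until it dropped over the brink, and then I drew the fingers back along the same line.

**Final checks:**
- **Wedge and flap:** the last pictures show the wedge lying flat in the bin and no yellow showing behind the hinge rod.
- **Everything else:** comparing the top camera's first and last pictures, only the bright wedge and the robot had changed. The area under the arm was hidden in that last picture, including most of the larger bench wedge, but the last side view shows that wedge in place.
- **Forces:** the wrist readings, taken between moves, were never above about 2 N.
- **Robot position:** the fingers stopped about 130 mm above the deck, touching nothing.

No check failed or disagreed.

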